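# Bring the bolt jar round to the front of the jar carousel and hold the carousel still

## Task

Turn the jar carousel, which has a bar handle on top for this, until the jar with the bolt standing on its lid is at the front, at the spring roller, and you feel the roller drop fully into the notch beside that jar. Finish there with the handle firmly gripped and the carousel held still, because the click stop alone is too weak for me to unscrew the lid against. The jars only stand loose in their cups, so do not push on them, and leave everything else on the worktop alone.

Things in the scene. Friction and masses are not known exactly. Their poses are not given: they have to be found in the camera images.
- carousel_foot: fixed foot of the jar carousel: round grey casting 208 mm across. Origin on the turning axis at worktop level, z up. Its front is -x (roughly towards the robot): there a tongue reaches 167 mm out from the axis and carries a grey housing, 39 mm high, with the sprung roller. Wall cabinets hang 0.41 m above the worktop beyond x = 0.64
- carousel: the part that turns on the foot, all the way round either way (drag about 0.02 N m): dark steel disc 244 mm across, upper face 30 mm up, with five cups 12 mm high, 72 degrees apart, centres 82 mm from the axis. Origin on the axis at worktop level, z up; one cup lies at its -x. The rim has a V notch (5 mm deep, 22 mm wide) beside each cup; at the roller, its cup points along the foot's -x
- handle: flat bright metal bar on top of the carousel's centre column, fixed to the carousel: 84 mm long along its x (which is the carousel's x), 12 mm thick along y, 34 mm high; origin at its centre, on the turning axis, 145 mm above the worktop; the column under it is 12 mm thick. The lids of the jars round it reach 86 mm above the worktop
- roller (a joint): travel of the sprung roller (14 mm across) towards the axis, m: 0 on the plain rim, about 0.0043 at the bottom of a notch. Spring force about 2 N: within some 4 degrees either side it pulls the loose carousel home; turning out of a notch takes about 0.25 N m at the handle
- jar_bolt: the jar wanted: jar 64 mm across and 56 mm high, blue screw lid, origin at the centre of its underside, z up; stands loose in one of the five cups. A steel hex bolt stands upright on its lid, head down (head 24 mm, 43 mm tall, top 129 mm above the worktop)
- jar_nut: jar 64 mm across and 56 mm high, blue screw lid, origin at the centre of its underside, z up; stands loose in one of the five cups. A plain hex nut lies on its lid
- jar_washer: jar 64 mm across and 56 mm high, blue screw lid, origin at the centre of its underside, z up; stands loose in one of the five cups. A flat washer lies on its lid
- jar_wingnut: jar 64 mm across and 56 mm high, blue screw lid, origin at the centre of its underside, z up; stands loose in one of the five cups. A wing nut sits on its lid
- jar_pin: jar 64 mm across and 56 mm high, blue screw lid, origin at the centre of its underside, z up; stands loose in one of the five cups. A short round pin lies on its lid
- parts_dish_a: round steel parts dish, 69 mm across, 20 mm high, a bystander to the left of the carousel; origin at the centre of its underside
- jar_red: large glass jar with a wide red screw lid, 92 mm across, 132 mm high, a bystander behind the carousel; origin at the centre of its underside
- pencil: carpenter's pencil lying in front, 136 mm long, a bystander; origin at the centre of its underside
Mind the look-alikes: they are no part of the job. What is shaped like the jar_nut but red is not meant.

How it is judged:
By the outcome, as a careful person would: the job done as asked, in the order asked, and still so for the second after the job is handed in, while the arm keeps its last pose, push and grip.
It also fails if it takes over 72 s, if anything falls off the work surface, if the arm or the gripper's body presses on something with over 40 N, if the wrist force passes 120 N, or if a joint passes its speed limit or range.

## Robot

A 7-joint arm with a two-finger parallel gripper is mounted at the origin on a cart in front of the work surface, level with it; the furniture and walls round the work are solid. World frame = base frame: x ahead of the robot, y to its left, z up, the work surface at z = 0. Lengths are in m, angles in rad, forces in N, time in s.
With the tool pointing down it reaches from about 0.425 to 0.875 m from the base axis. Payload 4.7 kg.
Tool frame: the origin (TCP) lies between the finger pads; the fingertips stand 22 mm ahead of it and the grasp point (between the pads) lies 3 mm ahead of it; z points along the fingers, y is the line along which they close (so a half turn about z gives the same grasp; the last joint's range is limited). The gripper opens to 87 mm and grips with 3 to 60 N. Pads are 19 mm wide; open, the fingers measure 117 mm over their backs; the gripper's body (75 mm by 190 mm) begins 51 mm behind the grasp point.
Start: joints at [1.337, 0.321, -0.07, 1.45, 0.023, 1.371, -0.057], TCP at [0.159, -0.63, 0.245] pointing down, gripper open.
Joint ranges: [-2.86, 2.86], [-0.3, 2.09], [-1.38, 1.24], [0.06, 2.45], [-1.56, 4.7], [0.09, 2.05], [-2.69, 2.69]. Speed limits (rad/s): [2.57, 2.57, 3.14, 3.14, 3.14, 3.14, 3.14].

## Interface

Orientations are given as a rotation vector (axis times angle).
In Python, from bench import ctrl gives the robot as it stands. The module is installed in compiled form; this text tells all that it offers.
- The arm moves only by the tool send_rows, never from a script. Its argument "motion" is a list of rows, each an object with "claw": the opening, from -1 (shut) to 1 (fully open); "slide": the shift along the tool's x, y, z in mm, a list of three; "delta_rot": the turn, a rotation vector about the tool's x, y, z in rad, a list of three. In form: [{"claw": claw, "slide": [x, y, z], "delta_rot": [ax, ay, az]}, ...]. A call has 1 to 5 rows; each row is the pose to reach, as a shift and turn from the pose commanded when the call began, along the tool's axes at that moment; what a row does not reach only later rows make up. A row lasts 1/10 s, in which the tool goes at most 50 mm and 8.59 degrees, less where a joint would pass 70% of its speed; a pose out of reach is approached as far as the arm can. A call with a gripper value outside its range is refused whole. The fingers move at their own pace and stop on an object; "grip_force" is the grip in N (left out, the last holds). Time passes only in rows, so rows that repeat a pose let the fingers close. It gives the time, the measured TCP pose, the force, the opening and the grip force at its end, in the units of the state.
- ctrl.get_state(): the state, without advancing time (a new reading comes with each control period).
- ctrl.get_image(name): name is "scene" or "top"; returns a dict with "color" (384x512x3 uint8, blue, green, red), "fx", "fy", "cx", "cy" (pixels), "k1" (the pictures are not rectified: a ray, as slopes to the right and down, at radius r is drawn at 1 + k1 r^2 times it, then the intrinsics apply), "pose" (4x4, takes a point from camera to world coordinates). Camera axes: x right, y down, z forward; pixel columns grow to the right and rows downward; lengths in m; the calibration is good to about 2 mm. A picture is of the moment at which its call begins. There is no depth.
- ctrl.close_job(): hands the job in; it is judged then, once.
The state is a dict: "time": time; "joint_positions": joint angles; "qd": joint speeds; "joint_torque": joint torques, N m; "position": TCP position; "tool_rot": TCP orientation; "ft_force": force on the tool from outside, world axes, zero at the start; "torque": the same for the moment, N m; "grip_width": opening from 0.0 (shut) to 1.0 (fully open); "grip_force": force on a finger pad.
Only numpy, scipy, OpenCV 4.12 (cv2) and the standard library are available. Lean on these libraries where they do the work, as an engineer would, in place of code of your own. Each camera call takes 0.05 s, during which the arm holds its last target. There are 200 camera calls.

## Working session

There is one attempt and no reset: what is moved stays moved. The work goes in short steps, Python scripts to look and compute and a tool call to move; the robot and the scene stay as the last step left them, time stands still between calls to the robot, and variables do not carry over. Pictures are saved under pics/ and viewed, at most 10 in all, crops included, and the job is handed in when it is done.

Besides the shell and the picture viewer there is one more tool, called after "Emit:" by a JSON object that holds its "api" and its "payload". send_rows: Moves the arm, as the interface text tells. Its arguments: {"type":"object","properties":{"motion":{"type":"array","items":{"type":"object","properties":{"claw":{"type":"number"},"slide":{"type":"array","items":{"type":"number"}},"delta_rot":{"type":"array","items":{"type":"number"}}}}},"grip_force":{"type":"number"}},"required":["motion"]}

```bash
mkdir -p pics; cat > h.py <<'E'
import numpy as np, cv2
from bench import ctrl
from scipy.spatial.transform import Rotation as R
def grab(n,f=None):
    im=ctrl.get_image(n)
    if f: cv2.imwrite('pics/'+f,im['color'])
    return im
def K(im): return np.array([[im['fx'],0,im['cx']],[0,im['fy'],im['cy']],[0,0,1.]]), np.array([im['k1'],0,0,0.])
def ray(im,uv):
    k,d=K(im); p=cv2.undistortPoints(np.array([[uv]],float),k,d)[0,0]
    P=np.array(im['pose']); v=P[:3,:3]@np.r_[p,1]; return P[:3,3],v
def plane(im,uv,z):
    o,v=ray(im,uv); return o+v*(z-o[2])/v[2]
def proj(im,pts):
    k,d=K(im); T=np.linalg.inv(np.array(im['pose']))
    return cv2.projectPoints(np.array(pts,float).reshape(-1,3),cv2.Rodrigues(T[:3,:3])[0],T[:3,3],k,d)[0][:,0]
E
python3 - <<'E'
from h import *
a=grab('scene','s0.png');b=grab('top','t0.png')
for i in(a,b): print(np.round(i['pose'],3).tolist(),i['fx'],i['k1'])
s=ctrl.get_state();print(s)
E
```

```text
[[-0.799, -0.407, 0.443, 0.057], [-0.601, 0.545, -0.585, 0.382], [-0.003, -0.734, -0.68, 0.91], [0.0, 0.0, 0.0, 1.0]] 407.1597284680358 -0.02362817369237325
[[-0.004, -0.983, 0.186, 0.349], [-0.999, 0.01, 0.032, -0.33], [-0.034, -0.185, -0.982, 1.267], [0.0, 0.0, 0.0, 1.0]] 395.5632762357784 0.03424133176008399
{'time': 0.1, 'joint_positions': array([ 1.3371166 ,  0.32173595, -0.07006783,  1.45154265,  0.02255311,
        1.37080086, -0.05689295]), 'qd': array([ 0.0021366 , -0.00274333,  0.00084091, -0.00257623,  0.00085159,
       -0.00117914, -0.00028086]), 'joint_torque': array([ 1.59784081e-04, -4.92570806e+01, -4.05548969e-01, -3.13398993e+01,
       -6.41482067e-02,  3.95585387e-02,  6.24092308e-05]), 'position': array([ 0.15926262, -0.62971773,  0.2435843 ]), 'tool_rot': array([-3.1158442e+00, -3.8802338e-01,  4.1163976e-04]), 'ft_force': array([ 0.48874908, -0.79228719,  0.63895858]), 'torque': array([-3.64978119e-02,  3.97306456e-05,  2.10213898e-02]), 'grip_force': 0.0, 'grip_width': 1.0013572199770513}
```

View pics/s0.png

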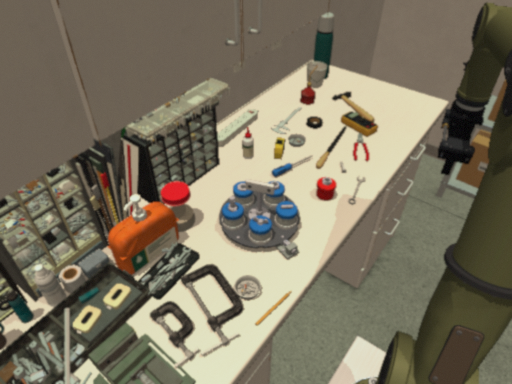

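View pics/t0.png

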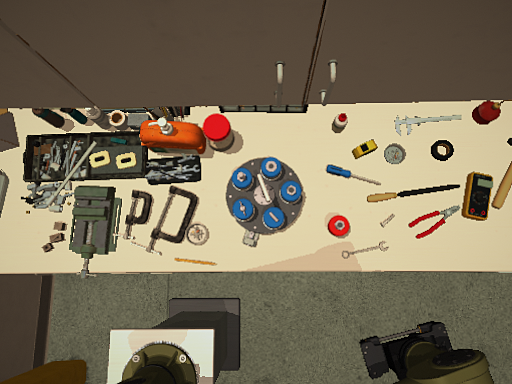

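The scene view shows the carousel near (260,215) with its roller housing near (289,247). The top view shows it near (264,195), with the housing at (250,239). I'll enlarge both.

```bash
python3 - <<'E'
import cv2,numpy as np
a=cv2.imread('pics/s0.png')[170:262,212:307];b=cv2.imread('pics/t0.png')[148:252,215:313]
f=lambda x:cv2.resize(x,(400,420),interpolation=cv2.INTER_CUBIC)
cv2.imwrite('pics/c0.png',np.hstack([f(a),f(b)]))
E
```

```text
(no output)
```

View pics/c0.png

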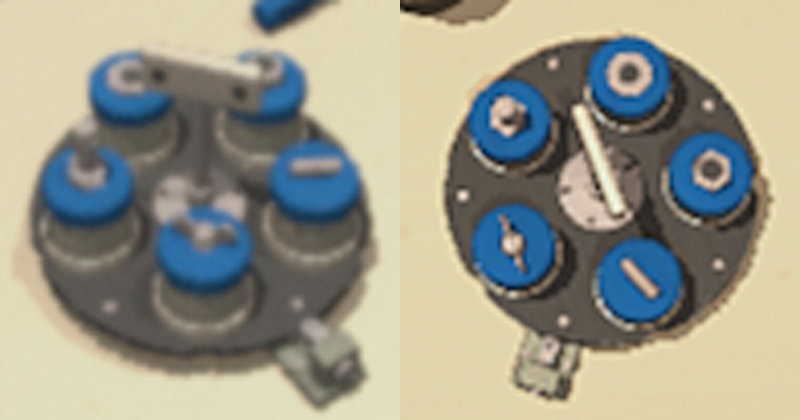

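The crop shows the bolt jar upper left in the top view, around (510,118) in the crop, and at left in the scene view. The wing nut is lower left, the pin lower right, with the nut and washer on the remaining jars. The handle bar points roughly at the pin. Next I'll measure the lids, bar and housing.

```bash
cat > meas.py <<'E'
from h import *
from scipy.optimize import least_squares
def lids(im,roi,zc):
    x0,x1,y0,y1=roi; c=im['color']; hsv=cv2.cvtColor(c,cv2.COLOR_BGR2HSV)
    m=cv2.inRange(hsv,(98,110,60),(118,255,255)); mm=np.zeros_like(m); mm[y0:y1,x0:x1]=m[y0:y1,x0:x1]
    out=[]
    for q in cv2.findContours(mm,cv2.RETR_EXTERNAL,cv2.CHAIN_APPROX_NONE)[0]:
        if cv2.contourArea(q)<120: continue
        (u,v),ax,an=cv2.fitEllipse(cv2.convexHull(q)); out.append((plane(im,(u,v),zc)[:2],(u,v),cv2.contourArea(q)))
    return out
def ring(P):
    P=np.array(P); c=P.mean(0)
    def model(p):
        a=np.arctan2(P[:,1]-p[1],P[:,0]-p[0])
        k=np.round((a-p[2])/np.radians(72)); t=p[2]+k*np.radians(72)
        return np.c_[p[0]+.082*np.cos(t)-P[:,0],p[1]+.082*np.sin(t)-P[:,1]].ravel()
    best=min((least_squares(model,[*c,t]) for t in np.radians(np.arange(0,72,12))),key=lambda r:r.cost)
    return best.x, np.sqrt(2*best.cost/len(P))
E
python3 - <<'E'
from meas import *
a=grab('scene');b=grab('top')
for im,roi in((a,(212,307,172,262)),(b,(215,313,148,252))):
    L=lids(im,roi,.081)
    for l in L: print(np.round(l[0],4),np.round(l[1],1),l[2])
    x,e=ring([l[0] for l in L]);print('axis',x[:2].round(4),'phase deg',np.degrees(x[2])%72,'rms',e)
    print(K(im)[0][:2,2])
# housing and bar
o=lambda u,v:(215+(u-400)*98/400,148+v*104/420)
s=lambda u,v:(212+u*95/400,170+v*92/420)
print('bar top view',[plane(b,o(*p),.162).round(4) for p in((580,106),(617,215))])
print('bar scene',[plane(a,s(*p),.162).round(4) for p in((142,48),(258,80))])
print('housing',plane(b,o(545,368),.039).round(4),plane(a,s(325,365),.039).round(4))
E
```

```text
[ 0.5041 -0.2488] [260.1 224.4] 204.5
[ 0.6004 -0.2454] [232.3 210.4] 187.0
[ 0.4779 -0.34  ] [286.1 209.8] 273.0
axis [ 0.5546 -0.313 ] phase deg 55.835917975090204 rms 0.000696459463048099
[251.29790975 194.67132598]
[ 0.4811 -0.346 ] [273.4 216.8] 313.5
[ 0.5072 -0.253 ] [242.5 208.4] 303.0
[ 0.5605 -0.3995] [290.7 190.6] 305.5
[ 0.6029 -0.2499] [241.5 177.5] 292.0
[ 0.636  -0.3398] [270.7 166.7] 288.0
axis [ 0.5575 -0.3176] phase deg 56.15323961747292 rms 0.0004189066623408969
[254.98403263 186.93364439]
bar top view [array([ 0.5945, -0.3057,  0.162 ]), array([ 0.5162, -0.3308,  0.162 ])]
bar scene [array([ 0.5914, -0.2988,  0.162 ]), array([ 0.5127, -0.3208,  0.162 ])]
housing [ 0.4172 -0.2753  0.039 ] [ 0.4063 -0.2511  0.039 ]
```

```bash
cat > go.py <<'E'
from h import *
def go(tgt,yaw):
    s=ctrl.get_state(); r=R.from_rotvec(s['tool_rot']); M=r.as_matrix()
    y=np.radians(yaw); T=np.array([[np.cos(y),np.sin(y),0],[np.sin(y),-np.cos(y),0],[0,0,-1]])
    print('slide mm',(M.T@(np.array(tgt)-s['position'])*1000).round(1),'rot',(r.inv()*R.from_matrix(T)).as_rotvec().round(4),
      'yaw',np.degrees(np.arctan2(M[1,0],M[0,0])).round(2),'j',s['joint_positions'].round(2),s['time'])
E
python3 -c "
from go import *
go((.556,-.3155,.235),20.1)"
```

```text
slide mm [ 461.7 -207.5    9.1] rot [-0.0012  0.     -0.103 ] yaw 14.2 j [ 1.34  0.32 -0.07  1.45  0.02  1.37 -0.06] 0.2
```

Emit:
{"api": "send_rows", "payload": {"motion": [{"claw":1,"slide":[41,-18,0],"delta_rot":[0,0,-0.02]},{"claw":1,"slide":[82,-37,1],"delta_rot":[0,0,-0.04]},{"claw":1,"slide":[123,-55,2],"delta_rot":[0,0,-0.06]},{"claw":1,"slide":[164,-74,2],"delta_rot":[0,0,-0.08]},{"claw":1,"slide":[205,-92,3],"delta_rot":[0,0,-0.103]}], "grip_force": 10}}

```text
time: 0.7
position: [0.3368, -0.4893, 0.2416]
tool_rot: [3.093, 0.549, -0.0]
ft_force: [0.3, -0.2, -0.3]
grip_width: 1.004
grip_force: 0.0
```

```bash
python3 -c "
from go import *
go((.556,-.3155,.235),20.1)"
```

```text
slide mm [265.7 -87.7   6.6] rot [0.0003 0.0001 0.0008] yaw 20.15 j [ 1.1   0.21 -0.21  1.6   0.05  1.34 -0.33] 0.7
```

Emit:
{"api": "send_rows", "payload": {"motion": [{"claw":1,"slide":[45,-15,1],"delta_rot":[0,0,0]},{"claw":1,"slide":[90,-30,3],"delta_rot":[0,0,0]},{"claw":1,"slide":[135,-45,4],"delta_rot":[0,0,0]},{"claw":1,"slide":[180,-60,5],"delta_rot":[0,0,0]},{"claw":1,"slide":[220,-73,5],"delta_rot":[0,0,0]}]}}

```text
time: 1.2
position: [0.5187, -0.3443, 0.2363]
tool_rot: [-3.093, -0.55, -0.0]
ft_force: [0.2, -0.6, 0.6]
grip_width: 1.003
grip_force: 0.0
```

Emit:
{"api": "send_rows", "payload": {"motion": [{"claw":0.5,"slide":[0,0,0],"delta_rot":[0,0,0]},{"claw":0.5,"slide":[0,0,0],"delta_rot":[0,0,0]},{"claw":0.5,"slide":[0,0,0],"delta_rot":[0,0,0]}]}}

```text
time: 1.5
position: [0.5159, -0.3479, 0.2363]
tool_rot: [3.093, 0.545, -0.002]
ft_force: [-0.6, 0.4, -0.8]
grip_width: 0.817
grip_force: 0.0
```

```bash
python3 -c "
from go import *
go((.556,-.3155,.235),20.1)
s=ctrl.get_state();print(s['ft_force'],s['torque'],s['grip_width'])"
```

```text
slide mm [ 48.8 -16.8   1.2] rot [ 0.0003  0.0014 -0.002 ] yaw 19.99 j [ 0.83  0.29 -0.34  1.53  0.1   1.35 -0.74] 1.5
[-0.56079273  0.40926594 -0.75210339] [-0.05726105  0.03682594  0.01993977] 0.8165943296775471
```

Emit:
{"api": "send_rows", "payload": {"motion": [{"claw":0.5,"slide":[25,-8.5,0],"delta_rot":[0,0,0]},{"claw":0.5,"slide":[49,-17,1],"delta_rot":[0,0,0]},{"claw":0.5,"slide":[49,-17,20],"delta_rot":[0,0,0]},{"claw":0.5,"slide":[49,-17,35],"delta_rot":[0,0,0]},{"claw":0.5,"slide":[49,-17,35],"delta_rot":[0,0,0]}]}}

```text
time: 2.0
position: [0.5543, -0.3152, 0.1985]
tool_rot: [-3.092, -0.543, 0.008]
ft_force: [-0.1, 0.7, -0.9]
grip_width: 0.752
grip_force: 0.0
```

```bash
python3 - <<'E'
from go import *
go((.556,-.3155,.152),20.1)
a=grab('scene');b=grab('top')
f=lambda x:cv2.resize(x,(400,420),interpolation=cv2.INTER_CUBIC)
cv2.imwrite('pics/c1.png',np.hstack([f(a['color'][165:262,207:307]),f(b['color'][138:252,205:323])]))
E
```

```text
slide mm [ 1.7  1.  46.5] rot [-0.0032  0.0046 -0.0031] yaw 19.92 j [ 0.76  0.35 -0.36  1.53  0.13  1.29 -0.84] 2.0
```

View pics/c1.png

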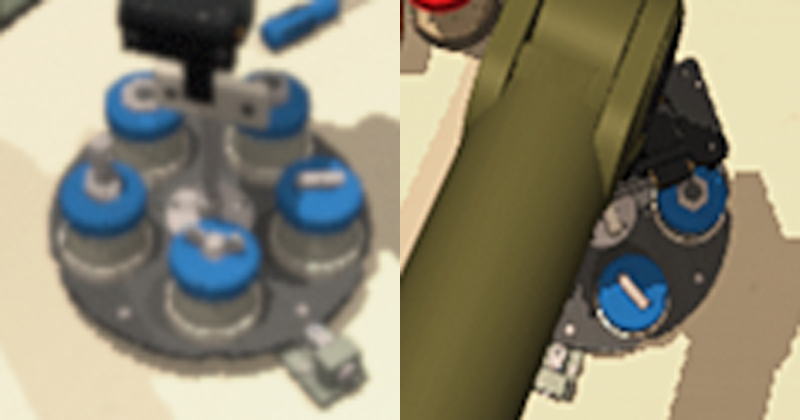

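The finger hangs over the middle of the bar at about (200,85) in the scene crop, with no jar touched. I'll descend and close lightly.

Emit:
{"api": "send_rows", "payload": {"motion": [{"claw":0.4,"slide":[1,0.5,12],"delta_rot":[0,0,0]},{"claw":0.3,"slide":[1,0.5,24],"delta_rot":[0,0,0]},{"claw":0.2,"slide":[1,0.5,36],"delta_rot":[0,0,0]},{"claw":0,"slide":[1,0.5,46],"delta_rot":[0,0,0]},{"claw":-0.2,"slide":[1,0.5,46],"delta_rot":[0,0,0]}], "grip_force": 5}}

```text
time: 2.6
position: [0.5571, -0.3133, 0.153]
tool_rot: [-3.091, -0.548, 0.005]
ft_force: [0.4, 0.4, -0.5]
grip_width: 0.5
grip_force: 0.0
```

Emit:
{"api": "send_rows", "payload": {"motion": [{"claw":-1,"slide":[0,0,0],"delta_rot":[0,0,0]},{"claw":-1,"slide":[0,0,0],"delta_rot":[0,0,0]},{"claw":-1,"slide":[0,0,0],"delta_rot":[0,0,0]},{"claw":-1,"slide":[0,0,0],"delta_rot":[0,0,0]},{"claw":-1,"slide":[0,0,0],"delta_rot":[0,0,0]}]}}

```text
time: 3.1
position: [0.5597, -0.3167, 0.1563]
tool_rot: [3.088, 0.545, 0.006]
ft_force: [4.4, -6.0, -3.6]
grip_width: 0.137
grip_force: 5.0
```

```bash
cat > st.py <<'E'
from go import *
s=ctrl.get_state(); M=R.from_rotvec(s['tool_rot']).as_matrix()
print('t',s['time'],'pos',s['position'].round(4),'yaw',np.degrees(np.arctan2(M[1,0],M[0,0])).round(2),'Ftool',(M.T@s['ft_force']).round(2),'Tz(world)',s['torque'].round(3),'w',round(s['grip_width']*87,2),'gf',round(s['grip_force'],1),'j7',s['joint_positions'][6].round(2))
E
python3 st.py
```

```text
t 3.1 pos [ 0.5597 -0.3167  0.1563] yaw 20.02 Ftool [2.08 7.09 3.67] Tz(world) [-1.09  -0.905 -0.019] w 11.92 gf 5.0 j7 -0.85
```

Emit:
{"api": "send_rows", "payload": {"motion": [{"claw":-1,"slide":[0,2,0],"delta_rot":[0,0,0]},{"claw":-1,"slide":[0,4,0],"delta_rot":[0,0,0]},{"claw":-1,"slide":[0,4,0],"delta_rot":[0,0,0]},{"claw":-1,"slide":[0,4,0],"delta_rot":[0,0,0]}], "grip_force": 25}}

```text
time: 3.5
position: [0.5598, -0.3168, 0.1562]
tool_rot: [-3.093, -0.549, 0.0]
ft_force: [-2.6, 2.3, 5.6]
grip_width: 0.14
grip_force: 25.0
```

```bash
python3 st.py
```

```text
t 3.5 pos [ 0.5598 -0.3168  0.1562] yaw 20.14 Ftool [-1.62 -3.   -5.62] Tz(world) [ 0.531  0.347 -0.042] w 12.15 gf 25.0 j7 -0.85
```

Emit:
{"api": "send_rows", "payload": {"motion": [{"claw":-1,"slide":[-1,-0.5,0],"delta_rot":[0,0,-0.05]},{"claw":-1,"slide":[-2,-1,0],"delta_rot":[0,0,-0.1]},{"claw":-1,"slide":[-2,-1,0],"delta_rot":[0,0,-0.16]},{"claw":-1,"slide":[-2,-1,0],"delta_rot":[0,0,-0.22]},{"claw":-1,"slide":[-2,-1,0],"delta_rot":[0,0,-0.28]}]}}

```text
time: 4.0
position: [0.5595, -0.3165, 0.1563]
tool_rot: [2.984, 0.979, 0.006]
ft_force: [2.9, 1.8, 2.6]
grip_width: 0.137
grip_force: 25.0
```

```bash
python3 st.py
```

```text
t 4.0 pos [ 0.5595 -0.3165  0.1563] yaw 36.33 Ftool [ 3.43  0.32 -2.55] Tz(world) [ 0.365 -0.599 -0.149] w 11.9 gf 25.0 j7 -0.58
```

Emit:
{"api": "send_rows", "payload": {"motion": [{"claw":-1,"slide":[0,0,0],"delta_rot":[0,0,-0.06]},{"claw":-1,"slide":[0,0,0],"delta_rot":[0,0,-0.12]},{"claw":-1,"slide":[0,0,0],"delta_rot":[0,0,-0.18]},{"claw":-1,"slide":[0,0,0],"delta_rot":[0,0,-0.22]},{"claw":-1,"slide":[0,0,0],"delta_rot":[0,0,-0.22]}]}}

```text
time: 4.5
position: [0.5593, -0.3162, 0.1562]
tool_rot: [2.859, 1.299, 0.005]
ft_force: [3.5, 2.7, 3.4]
grip_width: 0.133
grip_force: 25.0
```

```bash
python3 st.py
```

```text
t 4.5 pos [ 0.5593 -0.3162  0.1562] yaw 48.86 Ftool [ 4.36  0.83 -3.36] Tz(world) [ 0.501 -0.766  0.277] w 11.6 gf 25.0 j7 -0.37
```

Emit:
{"api": "send_rows", "payload": {"motion": [{"claw":-1,"slide":[0,0,0],"delta_rot":[0,0,-0.03]},{"claw":-1,"slide":[0,0,0],"delta_rot":[0,0,-0.06]}]}}

```text
time: 4.7
position: [0.5592, -0.3161, 0.1562]
tool_rot: [2.819, 1.385, 0.005]
ft_force: [4.0, 3.4, 4.7]
grip_width: 0.136
grip_force: 25.0
```

```bash
python3 st.py
```

```text
t 4.7 pos [ 0.5592 -0.3161  0.1562] yaw 52.35 Ftool [ 5.13  1.14 -4.64] Tz(world) [ 0.707 -0.964 -0.215] w 11.81 gf 25.0 j7 -0.31
```

Emit:
{"api": "send_rows", "payload": {"motion": [{"claw":-1,"slide":[0,0,0],"delta_rot":[0,0,-0.03]},{"claw":-1,"slide":[0,0,0],"delta_rot":[0,0,-0.06]}]}}

```text
time: 4.9
position: [0.5592, -0.3161, 0.1562]
tool_rot: [2.777, 1.468, 0.005]
ft_force: [4.4, 3.0, 2.9]
grip_width: 0.134
grip_force: 25.1
```

```bash
python3 st.py
```

```text
t 4.9 pos [ 0.5592 -0.3161  0.1562] yaw 55.74 Ftool [ 5.02  1.95 -2.86] Tz(world) [ 0.798 -0.978 -0.341] w 11.62 gf 25.1 j7 -0.25
```

Emit:
{"api": "send_rows", "payload": {"motion": [{"claw":-1,"slide":[0,0,0],"delta_rot":[0,0,-0.03]},{"claw":-1,"slide":[0,0,0],"delta_rot":[0,0,-0.06]}]}}

```text
time: 5.1
position: [0.5591, -0.3161, 0.1562]
tool_rot: [2.732, 1.551, 0.005]
ft_force: [3.5, 3.4, 3.2]
grip_width: 0.135
grip_force: 25.0
```

```bash
python3 st.py
```

```text
t 5.1 pos [ 0.5591 -0.3161  0.1562] yaw 59.17 Ftool [ 4.71  1.25 -3.15] Tz(world) [ 0.85  -0.859 -0.235] w 11.77 gf 25.0 j7 -0.2
```

Emit:
{"api": "send_rows", "payload": {"motion": [{"claw":-1,"slide":[1,0,0],"delta_rot":[0,0,-0.06]},{"claw":-1,"slide":[1,0,0],"delta_rot":[0,0,-0.13]},{"claw":-1,"slide":[1,0,0],"delta_rot":[0,0,-0.2]},{"claw":-1,"slide":[1,0,0],"delta_rot":[0,0,-0.27]},{"claw":-1,"slide":[1,0,0],"delta_rot":[0,0,-0.34]}]}}

```text
time: 5.6
position: [0.5586, -0.3159, 0.1562]
tool_rot: [2.429, 1.992, 0.002]
ft_force: [0.7, 2.0, 5.5]
grip_width: 0.135
grip_force: 25.0
```

```bash
python3 st.py
```

```text
t 5.6 pos [ 0.5586 -0.3159  0.1562] yaw 78.73 Ftool [ 2.12  0.33 -5.53] Tz(world) [ 0.703 -0.398 -0.142] w 11.77 gf 25.0 j7 0.13
```

Emit:
{"api": "send_rows", "payload": {"motion": [{"claw":-1,"slide":[0,0,0],"delta_rot":[0,0,-0.07]},{"claw":-1,"slide":[0,0,0],"delta_rot":[0,0,-0.14]},{"claw":-1,"slide":[0,0,0],"delta_rot":[0,0,-0.21]},{"claw":-1,"slide":[0,0,0],"delta_rot":[0,0,-0.28]},{"claw":-1,"slide":[0,0,0],"delta_rot":[0,0,-0.35]}]}}

```text
time: 6.1
position: [0.5582, -0.3159, 0.1562]
tool_rot: [-2.045, -2.384, -0.001]
ft_force: [0.5, 4.9, 6.4]
grip_width: 0.137
grip_force: 25.0
```

```bash
python3 st.py
```

```text
t 6.1 pos [ 0.5582 -0.3159  0.1562] yaw 98.77 Ftool [ 4.76  1.22 -6.42] Tz(world) [ 0.82  -0.217 -0.201] w 11.94 gf 25.0 j7 0.46
```

Emit:
{"api": "send_rows", "payload": {"motion": [{"claw":-1,"slide":[1,0,0],"delta_rot":[0,0,-0.07]},{"claw":-1,"slide":[1,0,0],"delta_rot":[0,0,-0.14]},{"claw":-1,"slide":[1,0,0],"delta_rot":[0,0,-0.21]},{"claw":-1,"slide":[1,0,0],"delta_rot":[0,0,-0.28]},{"claw":-1,"slide":[1,0,0],"delta_rot":[0,0,-0.33]}]}}

```text
time: 6.6
position: [0.5577, -0.316, 0.1562]
tool_rot: [1.627, 2.687, -0.001]
ft_force: [0.1, 1.4, 5.1]
grip_width: 0.134
grip_force: 25.1
```

Emit:
{"api": "send_rows", "payload": {"motion": [{"claw":-1,"slide":[0,0,0],"delta_rot":[0,0,0]},{"claw":-1,"slide":[0,0,0],"delta_rot":[0,0,0]}]}}

```text
time: 6.8
position: [0.5577, -0.316, 0.1562]
tool_rot: [1.63, 2.686, -0.001]
ft_force: [-0.4, 2.9, 6.1]
grip_width: 0.137
grip_force: 25.0
```

```bash
python3 st.py
```

```text
t 6.8 pos [ 0.5577 -0.316   0.1562] yaw 117.5 Ftool [ 2.77  0.94 -6.11] Tz(world) [ 0.477 -0.142  0.078] w 11.9 gf 25.0 j7 0.77
```

Emit:
{"api": "send_rows", "payload": {"motion": [{"claw":-1,"slide":[0,0,0],"delta_rot":[0,0,-0.035]},{"claw":-1,"slide":[0,0,0],"delta_rot":[0,0,-0.035]},{"claw":-1,"slide":[0,0,0],"delta_rot":[0,0,-0.035]}]}}

```text
time: 7.1
position: [0.5577, -0.316, 0.1562]
tool_rot: [1.583, 2.714, -0.001]
ft_force: [-0.8, 1.7, 6.8]
grip_width: 0.135
grip_force: 25.0
```

```bash
python3 st.py
```

```text
t 7.1 pos [ 0.5577 -0.316   0.1562] yaw 119.5 Ftool [ 1.87  0.1  -6.78] Tz(world) [ 0.529 -0.191 -0.055] w 11.72 gf 25.0 j7 0.8
```

Emit:
{"api": "send_rows", "payload": {"motion": [{"claw":-1,"slide":[0,0,0],"delta_rot":[0,0,-0.018]},{"claw":-1,"slide":[0,0,0],"delta_rot":[0,0,-0.018]},{"claw":-1,"slide":[0,0,0],"delta_rot":[0,0,-0.018]}]}}

```text
time: 7.4
position: [0.5576, -0.316, 0.1562]
tool_rot: [1.558, 2.728, -0.002]
ft_force: [-0.4, 1.8, 5.7]
grip_width: 0.136
grip_force: 25.0
```

```bash
python3 st.py
```

```text
t 7.4 pos [ 0.5576 -0.316   0.1562] yaw 120.55 Ftool [ 1.77  0.62 -5.7 ] Tz(world) [ 0.518 -0.159  0.091] w 11.86 gf 25.0 j7 0.82
```

```bash
cat > av.py <<'E'
from go import *
import sys
T=[];W=[];F=[]
for i in range(int(sys.argv[1]) if len(sys.argv)>1 else 6):
    ctrl.get_image('top'); s=ctrl.get_state(); M=R.from_rotvec(s['tool_rot']).as_matrix()
    T.append(s['torque'][2]);W.append(s['grip_width']*87);F.append(M.T@s['ft_force'])
print('t',round(s['time'],2),'pos',s['position'].round(4),'yaw',np.degrees(np.arctan2(M[1,0],M[0,0])).round(2),'Tz %.3f sd %.3f'%(np.mean(T),np.std(T)),'w %.2f sd %.2f'%(np.mean(W),np.std(W)),'F',np.mean(F,0).round(1),'gf',round(s['grip_force'],1))
E
python3 av.py 8
```

```text
t 7.8 pos [ 0.5576 -0.316   0.1562] yaw 120.55 Tz 0.110 sd 0.011 w 11.87 sd 0.16 F [ 1.5  0.3 -6. ] gf 25.0
```

Emit:
{"api": "send_rows", "payload": {"motion": [{"claw":-1,"slide":[0,0,0],"delta_rot":[0,0,-0.026]},{"claw":-1,"slide":[0,0,0],"delta_rot":[0,0,-0.026]}]}}

```text
time: 8.0
position: [0.5576, -0.316, 0.1562]
tool_rot: [1.521, 2.749, -0.002]
ft_force: [-0.2, 1.7, 5.5]
grip_width: 0.136
grip_force: 25.1
```

```bash
python3 av.py
```

```text
t 8.3 pos [ 0.5576 -0.316   0.1562] yaw 122.07 Tz 0.293 sd 0.036 w 11.94 sd 0.26 F [ 1.5  0.4 -5.8] gf 25.1
```

Emit:
{"api": "send_rows", "payload": {"motion": [{"claw":-1,"slide":[0,0,0],"delta_rot":[0,0,-0.026]},{"claw":-1,"slide":[0,0,0],"delta_rot":[0,0,-0.026]}]}}

```text
time: 8.5
position: [0.5575, -0.3161, 0.1562]
tool_rot: [1.485, 2.768, -0.002]
ft_force: [-1.3, 1.0, 6.6]
grip_width: 0.137
grip_force: 25.1
```

```bash
python3 av.py
```

```text
t 8.8 pos [ 0.5575 -0.316   0.1562] yaw 123.56 Tz 0.278 sd 0.039 w 11.79 sd 0.21 F [ 1.6  0.4 -6.3] gf 25.1
```

Emit:
{"api": "send_rows", "payload": {"motion": [{"claw":-1,"slide":[0,0,0],"delta_rot":[0,0,-0.026]},{"claw":-1,"slide":[0,0,0],"delta_rot":[0,0,-0.026]}]}}

```text
time: 9.0
position: [0.5575, -0.3161, 0.1562]
tool_rot: [1.449, 2.787, -0.002]
ft_force: [-0.7, 2.0, 5.2]
grip_width: 0.137
grip_force: 25.1
```

```bash
python3 av.py
```

```text
t 9.3 pos [ 0.5575 -0.3161  0.1562] yaw 125.03 Tz 0.224 sd 0.020 w 11.92 sd 0.07 F [ 1.2  0.  -5.7] gf 25.0
```

Emit:
{"api": "send_rows", "payload": {"motion": [{"claw":-1,"slide":[0,0,0],"delta_rot":[0,0,-0.013]},{"claw":-1,"slide":[0,0,0],"delta_rot":[0,0,-0.013]}]}}

```text
time: 9.5
position: [0.5575, -0.3161, 0.1562]
tool_rot: [-1.432, -2.796, 0.002]
ft_force: [-2.7, -0.1, 5.7]
grip_width: 0.134
grip_force: 25.0
```

```bash
python3 av.py
```

```text
t 9.8 pos [ 0.5575 -0.3161  0.1562] yaw 125.75 Tz 0.091 sd 0.017 w 11.73 sd 0.16 F [ 1.7  0.  -6.2] gf 25.0
```

Emit:
{"api": "send_rows", "payload": {"motion": [{"claw":-1,"slide":[0,0,0],"delta_rot":[0,0,-0.013]},{"claw":-1,"slide":[0,0,0],"delta_rot":[0,0,-0.013]}]}}

```text
time: 10.0
position: [0.5575, -0.3161, 0.1562]
tool_rot: [-1.415, -2.805, 0.002]
ft_force: [-1.0, 2.0, 6.4]
grip_width: 0.136
grip_force: 25.0
```

```bash
python3 av.py
```

```text
t 10.3 pos [ 0.5575 -0.3161  0.1562] yaw 126.45 Tz -0.133 sd 0.032 w 11.83 sd 0.11 F [ 1.5  0.7 -6.4] gf 25.0
```

Emit:
{"api": "send_rows", "payload": {"motion": [{"claw":-1,"slide":[0,0,0],"delta_rot":[0,0,-0.013]},{"claw":-1,"slide":[0,0,0],"delta_rot":[0,0,-0.013]}]}}

```text
time: 10.5
position: [0.5575, -0.3161, 0.1562]
tool_rot: [-1.396, -2.814, 0.002]
ft_force: [-0.6, 0.7, 6.6]
grip_width: 0.129
grip_force: 25.0
```

```bash
python3 av.py
```

```text
t 10.8 pos [ 0.5575 -0.3161  0.1562] yaw 127.21 Tz -0.099 sd 0.033 w 11.92 sd 0.11 F [ 1.4  0.5 -6.1] gf 25.0
```

Emit:
{"api": "send_rows", "payload": {"motion": [{"claw":-1,"slide":[0,0,0],"delta_rot":[0,0,-0.02]},{"claw":-1,"slide":[0,0,0],"delta_rot":[0,0,-0.02]}]}}

```text
time: 11.0
position: [0.5575, -0.3161, 0.1562]
tool_rot: [-1.368, -2.828, 0.002]
ft_force: [-0.7, 0.7, 4.8]
grip_width: 0.138
grip_force: 25.0
```

```bash
python3 av.py
```

```text
t 11.3 pos [ 0.5575 -0.3161  0.1562] yaw 128.36 Tz -0.036 sd 0.030 w 11.85 sd 0.24 F [ 1.9  0.  -6.5] gf 25.0
```

Emit:
{"api": "send_rows", "payload": {"motion": [{"claw":-1,"slide":[0,0,0],"delta_rot":[0,0,0.02]},{"claw":-1,"slide":[0,0,0],"delta_rot":[0,0,0.02]}]}}

```text
time: 11.5
position: [0.5575, -0.3161, 0.1562]
tool_rot: [-1.398, -2.814, 0.002]
ft_force: [-0.3, 0.3, 5.1]
grip_width: 0.14
grip_force: 25.0
```

```bash
python3 av.py
```

```text
t 11.8 pos [ 0.5575 -0.3161  0.1562] yaw 127.19 Tz -0.230 sd 0.048 w 11.83 sd 0.22 F [ 1.8  0.4 -6.2] gf 25.0
```

Emit:
{"api": "send_rows", "payload": {"motion": [{"claw":-1,"slide":[0,0,0],"delta_rot":[0,0,0.01]},{"claw":-1,"slide":[0,0,0],"delta_rot":[0,0,0.01]}]}}

```text
time: 12.0
position: [0.5575, -0.3161, 0.1562]
tool_rot: [-1.411, -2.807, 0.002]
ft_force: [-0.5, 1.2, 5.7]
grip_width: 0.131
grip_force: 25.0
```

```bash
python3 av.py
```

```text
t 12.3 pos [ 0.5575 -0.3161  0.1562] yaw 126.64 Tz -0.064 sd 0.033 w 11.90 sd 0.17 F [ 1.8  0.2 -6.2] gf 25.0
```

Emit:
{"api": "send_rows", "payload": {"motion": [{"claw":-1,"slide":[0,0,0],"delta_rot":[0,0,0.01]},{"claw":-1,"slide":[0,0,0],"delta_rot":[0,0,0.01]}]}}

```text
time: 12.5
position: [0.5575, -0.3161, 0.1562]
tool_rot: [-1.425, -2.8, 0.002]
ft_force: [-2.1, 2.2, 5.3]
grip_width: 0.136
grip_force: 25.0
```

```bash
python3 av.py
```

```text
t 12.8 pos [ 0.5575 -0.3161  0.1562] yaw 126.07 Tz -0.108 sd 0.043 w 11.81 sd 0.21 F [ 1.3  0.3 -6.2] gf 25.0
```

```bash
cat > ph.py <<'E'
from meas import *
X=[];n=0
for i in range(4):
    im=grab('scene','v%d.png'%int(ctrl.get_state()['time']*100) if i==3 else None)
    L=lids(im,(205,310,165,262),.081); X.append([np.r_[l[1],l[2]] for l in L])
print([len(x) for x in X])
for l in L: print(np.round(l[0],4),np.round(l[1],1),l[2])
c=np.array([.5565,-.3160])
print('axis/phase',ring([l[0] for l in L]))
# tracked features: pixel std
f=im['color'][160:267,202:312]; cv2.imwrite('pics/z.png',cv2.resize(f,(770,749)[:2] if 0 else (616,599),interpolation=cv2.INTER_CUBIC))
E
python3 ph.py
```

```text
[4, 4, 4, 4]
[ 0.4769 -0.2879] [276.1 220.4] 202.5
[ 0.555  -0.2316] [241.8 220. ] 295.0
[ 0.5053 -0.3767] [285.1 198.8] 174.5
[ 0.6305 -0.2868] [233.2 198.2] 136.5
axis/phase (array([ 0.55389556, -0.31236096,  0.309795  ]), np.float64(0.001592372892945026))
```

View pics/z.png

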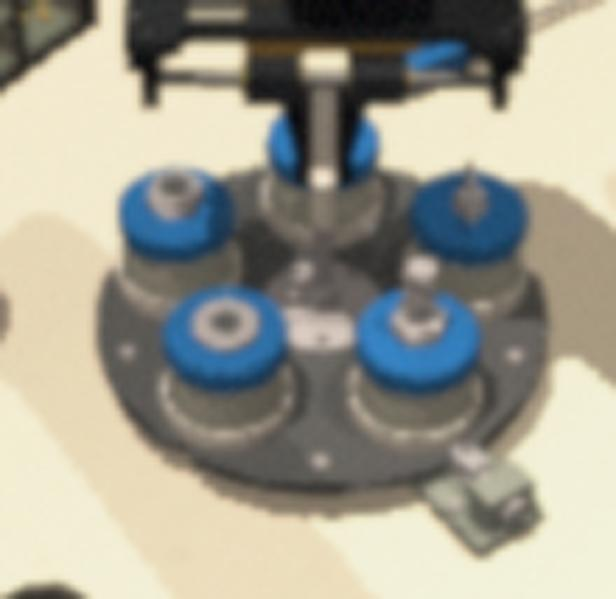

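The picture shows the bolt jar at about (418,340) in the crop, right beside the roller housing at (485,495), and all jars stand upright. I'll loosen the pads by a few millimetres so the spring can centre the notch, then compare.

Emit:
{"api": "send_rows", "payload": {"motion": [{"claw":-0.55,"slide":[0,0,0],"delta_rot":[0,0,0]},{"claw":-0.55,"slide":[0,0,0],"delta_rot":[0,0,0]},{"claw":-0.55,"slide":[0,0,0],"delta_rot":[0,0,0]},{"claw":-0.55,"slide":[0,0,0],"delta_rot":[0,0,0]},{"claw":-0.55,"slide":[0,0,0],"delta_rot":[0,0,0]}]}}

```text
time: 13.5
position: [0.5576, -0.3156, 0.1552]
tool_rot: [-1.424, -2.8, 0.0]
ft_force: [0.6, -0.3, -0.0]
grip_width: 0.22
grip_force: 0.0
```

```bash
python3 av.py 6; python3 ph.py; ls pics; python3 - <<'E'
import cv2,glob,numpy as np
f=sorted(glob.glob('pics/v*.png')); a,b=[cv2.cvtColor(cv2.imread(x),cv2.COLOR_BGR2GRAY) for x in f]
# features on rotating part (lids, discs dots) : LK between gripped and released
m=np.zeros_like(a); m[188:245,218:300]=255; m[234:262,276:302]=0
p=cv2.goodFeaturesToTrack(a,40,.05,4,mask=m)
q,st,_=cv2.calcOpticalFlowPyrLK(a,b,p,None,winSize=(9,9))
np.set_printoptions(suppress=True)
print(np.c_[p[:,0],(q-p)[:,0]][st[:,0]>0].round(2))
E
```

```text
t 13.8 pos [ 0.5579 -0.3155  0.1556] yaw 126.1 Tz -0.013 sd 0.027 w 19.70 sd 0.24 F [-0.1  0.4  0. ] gf 0.0
[4, 4, 4, 4]
[ 0.4769 -0.2878] [276.1 220.5] 203.0
[ 0.5549 -0.2315] [241.8 220. ] 296.0
[ 0.5053 -0.3767] [285.1 198.8] 174.5
[ 0.6307 -0.2868] [233.1 198.1] 139.0
axis/phase (array([ 0.55391822, -0.31233563,  0.30960247]), np.float64(0.0015131446032058539))
c0.png
c1.png
s0.png
t0.png
v1295.png
v1395.png
z.png
[[259.   191.     0.02  -0.49]
 [270.   189.     0.09   0.02]
 [275.   207.     0.01   0.  ]
 [248.   188.    -0.01  -0.01]
 [256.   207.    -0.11   0.1 ]
 [243.   217.    -0.02  -0.04]
 [254.   216.     0.07   0.15]
 [255.   193.    -0.25  -0.31]
 [259.   242.     0.02  -0.03]
 [222.   210.     0.01  -0.03]
 [264.   192.     0.29  -0.42]
 [294.   223.    -0.05   0.01]
 [280.   216.    -0.07   0.03]
 [224.   222.    -0.    -0.13]
 [238.   192.    -0.17  -0.03]
 [231.   193.     0.01  -0.02]
 [231.   227.     0.02   0.01]
 [285.   189.     0.04   0.03]
 [264.   220.    -0.01   0.01]
 [227.   193.     0.02  -0.01]
 [273.   215.     0.01  -0.01]
 [277.   191.    -0.02  -0.  ]
 [254.   220.     0.07   0.05]
 [247.   192.     0.01  -0.01]
 [265.   226.    -0.01  -0.01]
 [275.   220.    -0.    -0.  ]
 [287.   214.     0.43  -0.01]
 [288.   193.     0.01  -0.  ]
 [253.   188.    -0.51   0.21]
 [232.   198.    -0.01  -0.02]
 [296.   210.     0.01   0.01]
 [265.   188.     0.41   0.26]
 [253.   224.     0.     0.01]
 [259.   220.    -0.01   0.01]
 [287.   227.    -0.04   0.05]
 [226.   202.     0.    -0.01]
 [294.   194.     0.01   0.01]
 [225.   206.     0.01  -0.02]
 [249.   197.    -0.    -0.01]
 [243.   204.     0.01  -0.04]]
```

Nothing on the carousel moved when released (less than 0.02 px), so the roller is seated at this angle. I'll re-grip firmly and check that closing does not shift it.

Emit:
{"api": "send_rows", "payload": {"motion": [{"claw":-1,"slide":[0,0,0],"delta_rot":[0,0,0]},{"claw":-1,"slide":[0,0,0],"delta_rot":[0,0,0]},{"claw":-1,"slide":[0,0,0],"delta_rot":[0,0,0]},{"claw":-1,"slide":[0,0,0],"delta_rot":[0,0,0]},{"claw":-1,"slide":[0,0,0],"delta_rot":[0,0,0]}], "grip_force": 10}}

```text
time: 14.5
position: [0.5574, -0.3159, 0.1555]
tool_rot: [-1.424, -2.799, 0.001]
ft_force: [-3.0, -0.2, 1.1]
grip_width: 0.139
grip_force: 10.0
```

Emit:
{"api": "send_rows", "payload": {"motion": [{"claw":-1,"slide":[0,0,0],"delta_rot":[0,0,0]},{"claw":-1,"slide":[0,0,0],"delta_rot":[0,0,0]},{"claw":-1,"slide":[0,0,0],"delta_rot":[0,0,0]},{"claw":-1,"slide":[0,0,0],"delta_rot":[0,0,0]},{"claw":-1,"slide":[0,0,0],"delta_rot":[0,0,0]}], "grip_force": 45}}

```text
time: 15.0
position: [0.5574, -0.3159, 0.1555]
tool_rot: [-1.424, -2.8, 0.001]
ft_force: [-4.8, -0.7, 3.0]
grip_width: 0.135
grip_force: 45.0
```

```bash
python3 av.py 8; python3 ph.py; python3 - <<'E'
import cv2,glob,numpy as np
f=sorted(glob.glob('pics/v*.png')); print(f); a,b=[cv2.cvtColor(cv2.imread(x),cv2.COLOR_BGR2GRAY) for x in f[-2:]]
m=np.zeros_like(a); m[200:245,218:300]=255; m[234:262,276:302]=0
p=cv2.goodFeaturesToTrack(a,40,.05,4,mask=m)
q,st,_=cv2.calcOpticalFlowPyrLK(a,b,p,None,winSize=(9,9))
d=(q-p)[:,0]; print(np.median(d,0),np.abs(d).max(0),np.sort(np.abs(d[:,0]))[::4].round(2))
E
```

```text
t 15.4 pos [ 0.5575 -0.3159  0.1555] yaw 126.08 Tz -0.083 sd 0.038 w 11.72 sd 0.17 F [ 1.8 -4.4 -2.8] gf 45.0
[4, 4, 4, 4]
[ 0.4768 -0.2878] [276.1 220.5] 204.0
[ 0.555  -0.2316] [241.8 220. ] 295.0
[ 0.5053 -0.3768] [285.2 198.8] 174.5
[ 0.6304 -0.2867] [233.2 198.2] 139.5
axis/phase (array([ 0.55386611, -0.31235403,  0.30999867]), np.float64(0.0015653244635129519))
['pics/v1295.png', 'pics/v1395.png', 'pics/v1555.png']
[-0.00099945  0.0018158 ] [0.42630005 0.12982178] [0.   0.   0.   0.   0.01 0.01 0.02 0.02 0.04 0.07]
```

```bash
python3 -c "
from bench import ctrl
print(ctrl.close_job())"
```

```text
the job is handed in; nothing more can be done
None
```

I turned the carousel until the bolt jar was at the roller and felt it drop into that jar's notch. Loosening the grip did not let it shift, so it sits home there. I then gripped the handle at 45 N, held it still, and handed the job in at about 15.6 s; no verdict came back.

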